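Lock the camera column with the deep T-key

TASK

Take the square-socket T-key out of the wooden rack, lower it down the shaft of the grey camera-column foot until its socket sits fully over the square stem at the bottom, and turn the stem clockwise (seen from above) to its stop to lock the column. Let go and leave the key standing upright in the shaft; leave the other key, with the round foot, standing in the rack.

Things in the scene. Friction and masses are not known exactly. Their poses are not given: they have to be found in the camera images.
- t_key: Steel T-key, 190 mm tall, in a pocket (62 wide, 35 deep) of a wooden rack 50 high. Origin: centre of its underside, z up. Below, a square socket 41 mm outside, 60 tall, sides along x and y, with a 34 mm square cavity 45 deep, open downward; then a 14 mm shank; on top a flat-sided crossbar along x, 110 long, 16 wide, 20 high, centre 180 above origin: pinch its middle across y. At most 0.75 kg.
- round_key: The other steel key, not to be used: 163 mm tall, round foot 52 mm wide and 25 tall, 14 mm shank, round crossbar 60 mm long with black ball ends. It stands upright in the rack's other pocket, 110 mm from the first. Origin: centre of its underside, z up.
- stem_tip (a point): Tip of the steel stem, on the shaft's axis; z up, x and y square to the stem's sides, turning with it. Stem 27 mm square, 40 tall, top 16 mm tapered to 5. Shaft: round bore 68 wide, 100 deep, chamfered, in a fixed grey block 130 x 130 x 120 high; floor 40 mm below this point: there the key's underside is fully home. The block's low foot, on its +y side, has a column 134 high, 190 from the shaft.
- lock_stem (a joint): Turn of the stem, rad, clockwise seen from above: 0 to 0.15 at the start (block's and stem's sides nearly parallel), hard stop 1.0 (locked). Friction 0.12 N m; stays where left. The socket fits in any of four quarter turns and has up to 0.31 rad of play either way on the stem, so turn the key that much farther.
Mind the look-alikes: they are no part of the job. Leave any green, red or turquoise look-alike of the t_key alone.

How it is judged:
By the outcome, as a careful person would: the job done as asked, in the order asked, and still so for the second after the job is handed in, with the robot touching nothing.
It also fails if it takes over 53 s, if anything falls off the work surface, if the arm or the gripper's body presses on something with over 40 N, if the wrist force passes 120 N, or if a joint passes its speed limit or range.

ROBOT

A 6-joint arm with a two-finger parallel gripper is mounted at the origin on the work surface. World frame = base frame: x ahead of the robot, y to its left, z up, the work surface at z = 0. Lengths are in mm, angles in rad, forces in N, time in s.
With the tool pointing down it reaches from about 350 to 1000 mm from the base axis. Payload 7.1 kg.
Tool frame: the origin (TCP) lies midway between the tips of the shut fingers; the grasp point (between the pads) lies 19 mm behind it (robot.grip_depth is the distance from the TCP to the grasp point, in mm); z points along the fingers, y is the line along which they close (so a half turn about z gives the same grasp; the last joint's range is limited). The gripper opens to 85 mm and grips with 20 to 120 N. Pads are 22 mm wide; open, the fingers measure 114 mm over their backs; the gripper's body (76 mm by 85 mm) begins 54 mm behind the grasp point. The pads swing forward as they close: fully open they stand 13 mm farther back than shut.
Start: joints at [1.327, 0.423, 1.63, -0, 1.089, -0.019], TCP at [139.288, 609.265, 231.319] pointing down, gripper open.
Joint ranges: [-3, 3], [-0.9, 2.11], [0.09, 2.58], [-1.31, 4.45], [0.11, 2.69], [-2.54, 2.54]. Speed limits (rad/s): [2.39, 2.39, 3.01, 3.14, 3.14, 3.14].

INTERFACE

Orientations are given as a unit quaternion [w, x, y, z].
In Python, from bench import robot gives the robot as it stands.
- The arm moves only by the shell command python3 -m jog 'ROWS'. ROWS is JSON, a list of rows, each a list of 3 entries, a list of its own where there are three numbers: the shift along the tool's x, y, z in m, then the turn about the tool's z in units of 5 degrees (1.0 is 5 degrees), then the opening, from -1 (shut) to 1 (fully open). A call has 1 to 8 rows; each row is the pose to reach, as a shift and turn from the pose commanded when the call began, along the tool's axes at that moment; what a row does not reach only later rows make up. A row lasts 1/12 s, in which the tool goes at most 41.7 mm and 7.16 degrees, less where a joint would pass 70% of its speed; a pose out of reach is approached as far as the arm can. A call with a gripper value outside its range is refused whole. The fingers move at their own pace and stop on an object; the grip force is fixed at half the most. Time passes only in rows, so rows that repeat a pose let the fingers close. It gives the time, the measured TCP pose, the force, the opening and the grip force at its end, in the units of the state.
- robot.state(): the state, without advancing time (a new reading comes with each control period).
- robot.read_camera(name): name is "side" or "top"; returns the picture (400x640x3 uint8, blue, green, red); there is no depth.
- robot.calibration(name): a dict with "fov_y" (degrees; the focal length in pixels is half the picture's height over the tangent of half this angle, whatever the lens; pixels are square), "cx", "cy" (the principal point, pixels), "distortion" ([k1, k2, p1, p2, k3] as OpenCV has them; the pictures are not rectified), "R" (3x3) and "t" (3): a world point X has camera coordinates R X + t. Camera axes: x right, y down, z forward; pixel columns grow to the right and rows downward; lengths in mm; the calibration is good to about 2 mm. A picture is of the moment at which its call begins. calibration takes no time and is no camera call.
- robot.job_done(): hands the job in; it is judged then, once.
Trained networks look in the newest picture that a camera, given by its name, has taken for a name from the list of things; names that differ only in an ending like _2 or _b are one class to them, and where a whole thing is asked for, a point or a joint stands for the part that bears it (a point fixed in the world has none). Each returns a list of dicts, best first, with "confidence" (0 to 1); they miss things now and then, are a little off and sometimes report something else, mostly with a low value. They report only what shows in the picture. A call takes as long as a camera call. They do not tell look-alikes from the thing itself.
- robot.look_for(camera, thing): "bbox" ([left, top, width, height] in pixels, round what is visible of it).
- robot.mark_of(camera, thing): "location" ([column, row] in pixels: a listed point, or the origin of a listed thing).
The state is a dict: "time_s": time; "qpos": joint angles; "qvel": joint speeds; "effort": joint torques, N m; "tcp_pos": TCP position; "tool_rot": TCP orientation; "force": force on the tool from outside, world axes, zero at the start; "moment": the same for the moment, N m; "opening": opening from 0.0 (shut) to 1.0 (fully open); "grip_force": force on a finger pad.
Only numpy, scipy, OpenCV 4.12 (cv2) and the standard library are available. Lean on these libraries where they do the work, as an engineer would, in place of code of your own. Each camera call takes 0.05 s, during which the arm holds its last target. There are 200 camera calls.

## Working session

There is one attempt and no reset: what is moved stays moved. The work goes in short steps, Python scripts to look and compute and a shell command to move; the robot and the scene stay as the last step left them, time stands still between calls to the robot, and variables do not carry over. Pictures are saved under pics/ and viewed, at most 10 in all, crops included, and the job is handed in when it is done.

```bash
mkdir -p pics; ls
python3 - <<'E'
from bench import robot
import cv2
for c in("side","top"):
    cv2.imwrite(f"pics/{c}1.png",robot.read_camera(c))
    k=robot.calibration(c);print(c,k)
    for t in("t_key","round_key","stem_tip"):
        print(t,robot.look_for(c,t),robot.mark_of(c,t))
s=robot.state();print(s['time_s'],s['tcp_pos'],s['tool_rot'],s['force'],s['opening'])
E
```

```text
pics
side {'fov_y': 54.39041209973785, 'cx': 325.68556858593297, 'cy': 200.91055028703883, 'distortion': array([-1.09225055e-05,  0.00000000e+00,  0.00000000e+00,  0.00000000e+00,
        0.00000000e+00]), 'R': array([[ 0.88700375, -0.46162022, -0.01145091],
       [-0.27603032, -0.51018651, -0.81456552],
       [ 0.37017781,  0.72568347, -0.57995853]]), 't': array([-397.6716425 ,  243.21954423,  907.46607462])}
t_key [{'bbox': [271.6, 116.6, 29.3, 50.4], 'confidence': 0.97}, {'bbox': [237.5, 137.3, 16.2, 66.1], 'confidence': 0.7}, {'bbox': [292.0, 119.9, 14.2, 56.7], 'confidence': 0.61}, {'bbox': [232.1, 124.9, 30.7, 54.3], 'confidence': 0.59}] [{'location': [257.4, 179.4], 'confidence': 0.89}, {'location': [248.3, 198.7], 'confidence': 0.65}, {'location': [297.6, 179.0], 'confidence': 0.6}, {'location': [287.9, 167.3], 'confidence': 0.6}]
round_key [{'bbox': [323.9, 127.6, 13.0, 46.8], 'confidence': 0.66}] [{'location': [329.8, 173.6], 'confidence': 0.64}]
stem_tip [] []
top {'fov_y': 55.41045858542403, 'cx': 320.51917904401563, 'cy': 198.23397413597692, 'distortion': array([-0.047
[... 408 characters left out ...]
197.2, 54.8, 53.2], 'confidence': 0.85}, {'bbox': [122.6, 131.5, 59.0, 51.0], 'confidence': 0.57}] [{'location': [173.1, 228.7], 'confidence': 0.95}, {'location': [226.4, 180.6], 'confidence': 0.92}, {'location': [228.6, 251.6], 'confidence': 0.88}, {'location': [174.9, 169.7], 'confidence': 0.74}]
round_key [{'bbox': [208.5, 109.0, 43.2, 42.2], 'confidence': 0.71}] [{'location': [241.4, 140.3], 'confidence': 0.85}]
stem_tip [{'bbox': [470.7, 173.0, 10.0, 10.8], 'confidence': 0.4}] [{'location': [473.8, 178.1], 'confidence': 0.41}]
0.7 [139.27015284 609.28682006 231.35527708] [1.10145882e-07 1.12146613e-01 9.93691671e-01 2.15360303e-05] [-0.5910413  -0.4563113   0.23362983] 1.004244117119123
```

View pics/side1.png

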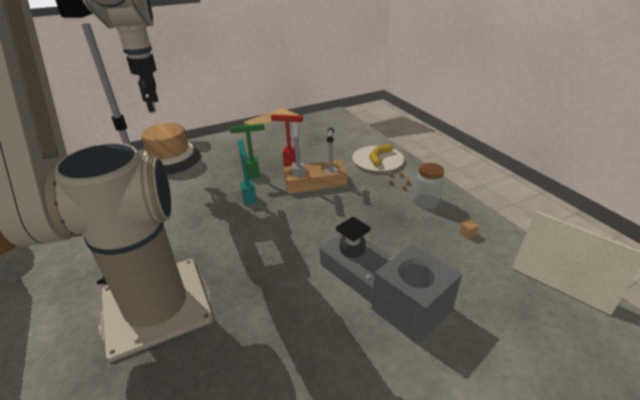

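View pics/top1.png

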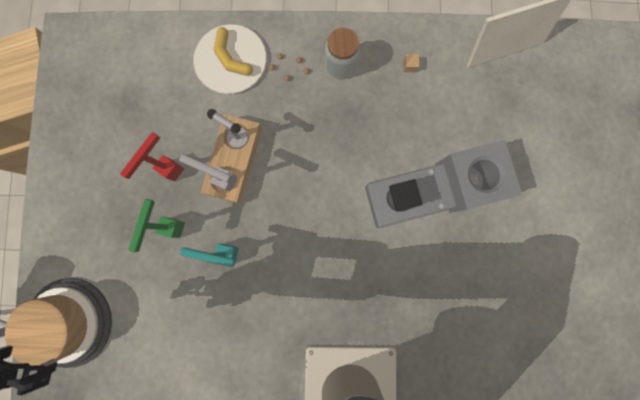

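```bash
cat > h.py <<'E'
import numpy as np, cv2
from bench import robot
def cam(c):
    k=robot.calibration(c); f=200/np.tan(np.radians(k['fov_y']/2))
    K=np.array([[f,0,k['cx']],[0,f,k['cy']],[0,0,1.]])
    return K,np.array(k['distortion']),np.array(k['R']),np.array(k['t'])
def ray(c,p):
    K,d,R,t=cam(c)
    n=cv2.undistortPoints(np.array([[p]],float),K,d)[0,0]
    return -R.T@t, R.T@np.array([*n,1])
def onz(c,p,z):
    o,v=ray(c,p); return o+v*(z-o[2])/v[2]
def proj(c,X):
    K,d,R,t=cam(c)
    return cv2.projectPoints(np.array(X,float).reshape(-1,3),cv2.Rodrigues(R)[0],t,K,d)[0][:,0]
def crop(img,x,y,w,h,s,name):
    cv2.imwrite(name,cv2.resize(img[y:y+h,x:x+w],None,fx=s,fy=s,interpolation=cv2.INTER_CUBIC))
E
python3 - <<'E'
from h import *
t=cv2.imread("pics/top1.png");s=cv2.imread("pics/side1.png")
f=lambda i,x,y,w,h,k:cv2.resize(i[y:y+h,x:x+w],None,fx=k,fy=k,interpolation=cv2.INTER_CUBIC)
a=np.hstack([f(t,170,105,100,100,4),f(t,430,130,100,100,4)])
b=f(s,270,105,160,40,5)[:200]
cv2.imwrite("pics/z1.png",a)
for p in [(226.4,180.6)]: print(onz('top',p,15))
print(onz('top',(473.8,178.1),60))
E
```

```text
[510.14884682 312.32508948  15.        ]
[ 518.2250638  -287.33930107   60.        ]
```

View pics/z1.png

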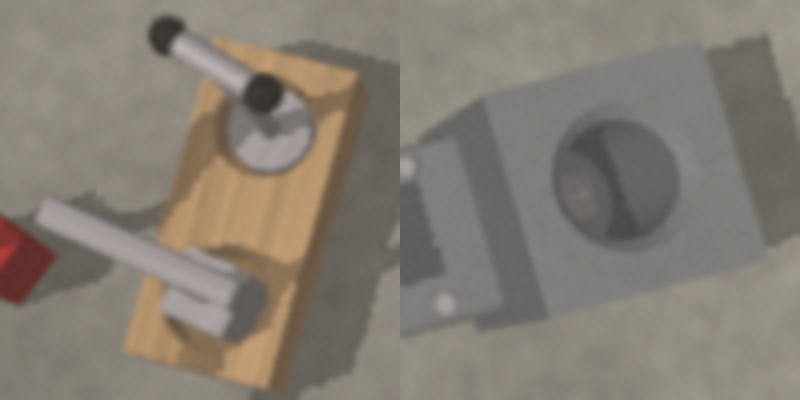

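Run:
```python
from h import *
L=lambda u,v:(170+u/4,105+v/4); Rr=lambda u,v:(430+(u-400)/4,130+v/4)
a=onz('top',L(43,210),205);b=onz('top',L(238,293),205)
print('cam',ray('top',(0,0))[0]);print(a,b,np.linalg.norm(a-b),(a+b)/2,np.degrees(np.arctan2(*(a-b)[[1,0]])))
C=[onz('top',Rr(*p),120) for p in [(485,97),(700,42),(768,262),(548,318)]]
print(np.round(C,1),np.mean(C,0)); 
for i in range(4):
    d=C[(i+1)%4]-C[i];print(np.linalg.norm(d),np.degrees(np.arctan2(d[1],d[0])))
print('bore',onz('top',Rr(617,178),120), 'tip',onz('top',Rr(583,190),60))
# overlay model
m=(a+b)/2;g=np.arctan2(*(a-b)[[1,0]]);u=np.array([np.cos(g),np.sin(g),0]);v=np.array([-u[1],u[0],0])
for q in [(55,8),(55,-8),(-55,-8),(-55,8)]: 
    p=proj('top',m+q[0]*u+q[1]*v)[0];print('bar',(p-[170,105])*4)
for q in [(20.5,20.5),(20.5,-20.5),(-20.5,-20.5),(-20.5,20.5)]:
    p=proj('top',m+q[0]*u+q[1]*v-[0,0,130])[0];print('sock',(p-[170,105])*4)
s=robot.state();print(s['time_s'])
K=lambda X:np.round(proj('side',X)[0],1)
print(K(m),K(m+55*u),K(m-55*u),K(m-[0,0,190]))
```

```text
cam [373.42431408  73.92514421 951.14511791]
[528.02765804 358.23800238 205.        ] [487.19570112 257.93575711 205.        ] 108.29491729685287 [507.61167958 308.08687975 205.        ] 67.84929438200658
[[ 561.5 -213.6  120. ]
 [ 595.5 -337.2  120. ]
 [ 471.2 -371.   120. ]
 [ 438.3 -245.9  120. ]] [ 516.62074836 -291.93445157  120.        ]
128.20125302554453 -74.6502113768381
128.80391857718078 -164.78098314343387
129.33488024424798 104.71192833199777
127.37166949411271 14.711197383866603
bore [ 516.97340899 -286.8843874   120.        ] tip [ 519.74886658 -292.09894352   60.        ]
bar [ 34.73920022 223.81896389]
bar [ 48.22408708 194.91843764]
bar [246.17951684 278.99640499]
bar [232.919495   308.35344087]
sock [160.9986847  310.09801904]
sock [190.11482841 246.23836731]
sock [253.49369041 273.11677577]
sock [224.54299288 337.28166654]
0.7
[295.9 129.2] [295.3 121.9] [296.4 137.1] [299.  181.2]
```

```bash
cat >> h.py <<'E'
from scipy.spatial.transform import Rotation as Ro
def go(x,y,z,yaw):
    s=robot.state();q=s['tool_rot'];R=Ro.from_quat([q[1],q[2],q[3],q[0]]).as_matrix()
    d=R.T@(np.array([x,y,z])-s['tcp_pos']);w=np.degrees(np.arctan2(R[1,0],R[0,0]))
    print('t',s['time_s'],'tcp',np.round(s['tcp_pos'],1),'yaw',round(w,1),'shift',np.round(d/1000,4),'turn',round((w-yaw)/5,2),'tilt',np.round(R[:,2],3),
     'F',np.round(s['force'],1),'M',np.round(s['moment'],2),'open',round(float(s['opening']),3),'grip',np.round(s['grip_force'],1),'q6',round(s['qpos'][5],2))
E
python3 -c "
from h import *
go(507.6,308,320,67.8)
for p in [(182,252),(235,260),(122,175),(155,137),(235,128)]:print(onz('top',p,190))"
python3 -m jog '[[[0,0,-0.1],4,0],[[0,0,-0.1],4,0],[[-0.426,-0.211,-0.1],19.9,0],[[-0.426,-0.211,-0.1],19.9,0],[[-0.426,-0.211,-0.1],19.9,0],[[-0.426,-0.211,-0.1],19.9,0],[[-0.426,-0.211,-0.1],19.9,0],[[-0.426,-0.211,-0.1],19.9,0]]'
python3 -c "
from h import *
go(507.6,308,320,67.8)"
```

```text
t 0.7 tcp [139.3 609.3 231.4] yaw 167.1 shift [-0.4262 -0.2116 -0.0887] turn 19.86 tilt [ 0.  0. -1.] F [-0.6 -0.5  0.2] M [-0.01 -0.03 -0.04] open 1.004 grip 0.0 q6 -0.02
[339.56580406 351.50618025 190.        ]
[325.80189025 244.4610808  190.        ]
[493.47545691 484.54329673 190.        ]
[573.69024482 420.45532548 190.        ]
[594.12072032 254.62337496 190.        ]
time_s: 1.37
tcp_pos: [334.0, 449.8, 323.8]
tool_rot: [0.0, 0.577, 0.817, 0.0]
force: [0.9, 0.7, -0.9]
opening: 0.497
grip_force: 0.0
t 1.3667 tcp [334.  449.8 323.8] yaw 109.5 shift [-0.1916  0.1163  0.0038] turn 8.34 tilt [ 0.  0. -1.] F [ 0.9  0.7 -0.9] M [-0.04 -0.05 -0.  ] open 0.497 grip 0.0 q6 0.57
```

```bash
python3 -m jog '[[[-0.192,0.116,0],8.3,0],[[-0.192,0.116,0],8.3,0],[[-0.192,0.116,0],8.3,0],[[-0.192,0.116,0],8.3,0],[[-0.192,0.116,0],8.3,0],[[-0.192,0.116,0],8.3,0],[[-0.192,0.116,0],8.3,0],[[-0.192,0.116,0],8.3,0]]'
python3 - <<'E'
from h import *
go(507.6,308,230,67.8)
t=robot.read_camera('top');s=robot.read_camera('side')
f=lambda i,x,y,w,h,k:cv2.resize(i[y:y+h,x:x+w],None,fx=k,fy=k,interpolation=cv2.INTER_CUBIC)
cv2.imwrite('pics/z2.png',np.hstack([f(t,170,105,100,100,4),f(s,250,80,100,100,4)]))
E
```

```text
time_s: 2.03
tcp_pos: [507.5, 309.3, 323.2]
tool_rot: [-0.0, 0.828, 0.561, -0.0]
force: [-0.4, -0.6, 0.2]
opening: 0.499
grip_force: 0.0
t 2.0333 tcp [507.5 309.3 323.2] yaw 68.3 shift [-0.0011  0.0007  0.0932] turn 0.1 tilt [-0.001  0.    -1.   ] F [-0.4 -0.6  0.2] M [-0.01  0.01  0.01] open 0.499 grip 0.0 q6 0.91
```

View pics/z2.png

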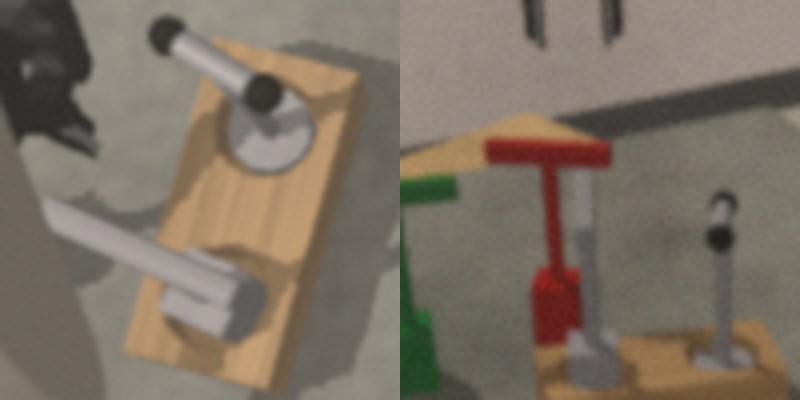

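```bash
python3 -m jog '[[[-0.001,0,0.05],0.1,0],[[-0.001,0,0.1],0.1,0],[[-0.001,0,0.12],0.1,0],[[-0.001,0,0.147],0.1,0],[[-0.001,0,0.147],0.1,0],[[-0.001,0,0.147],0.1,-1],[[-0.001,0,0.147],0.1,-1],[[-0.001,0,0.147],0.1,-1]]'
python3 -m jog '[[[0,0,0],0,-1],[[0,0,0],0,-1],[[0,0,0],0,-1],[[0,0,0],0,-1]]'
python3 -c "
from h import *
go(507.6,308,176,67.8)"
```

```text
time_s: 2.8
tcp_pos: [507.6, 310.2, 178.7]
tool_rot: [0.0, 0.83, 0.558, 0.002]
force: [-0.4, -0.5, -3.6]
opening: 0.176
grip_force: 59.3
time_s: 3.13
tcp_pos: [507.8, 310.0, 178.6]
tool_rot: [-0.0, 0.83, 0.558, 0.002]
force: [-1.3, 1.1, 7.6]
opening: 0.175
grip_force: 60.8
t 3.1333 tcp [507.8 310.  178.6] yaw 67.8 shift [-0.0019  0.0005  0.0026] turn 0.0 tilt [ 0.003  0.002 -1.   ] F [-1.3  1.1  7.6] M [0.26 0.31 0.05] open 0.175 grip 60.8 q6 0.91
```

```bash
python3 -m jog '[[[0,0,-0.02],0,-1],[[0,0,-0.045],0,-1],[[0,0,-0.08],0,-1],[[0,0,-0.12],0,-1],[[0,0,-0.16],0,-1],[[0,0,-0.17],0,-1],[[0,0,-0.17],0,-1],[[0,0,-0.17],0,-1]]'
python3 -c "
from h import *
go(517.5,-291,345,100.7)"
```

```text
time_s: 3.8
tcp_pos: [506.0, 308.5, 345.0]
tool_rot: [-0.0, 0.83, 0.558, -0.001]
force: [0.3, 0.3, -7.6]
opening: 0.178
grip_force: 59.6
t 3.8 tcp [506.  308.5 345. ] yaw 67.8 shift [-5.508e-01  2.370e-01  5.000e-04] turn -6.58 tilt [-0.001 -0.001 -1.   ] F [ 0.3  0.3 -7.6] M [ 0.01  0.03 -0.06] open 0.178 grip 59.6 q6 0.91
```

```bash
python3 -m jog '[[[-0.014,0.006,0],0,-1],[[-0.042,0.018,0],-0.5,-1],[[-0.073,0.0315,0],-1,-1],[[-0.106,0.0455,0],-1.5,-1],[[-0.139,0.06,0],-2,-1],[[-0.172,0.074,0],-2.5,-1],[[-0.205,0.088,0],-3,-1],[[-0.238,0.1025,0],-3.5,-1]]'
python3 -c "
from h import *
go(517.5,-291,345,100.7)"
```

```text
time_s: 4.47
tcp_pos: [509.5, 47.8, 343.0]
tool_rot: [-0.002, 0.735, 0.679, -0.002]
force: [0.4, 0.1, -5.7]
opening: 0.174
grip_force: 59.6
t 4.4667 tcp [509.5  47.8 343. ] yaw 85.5 shift [-0.3371  0.0348 -0.0019] turn -3.05 tilt [-0.006 -0.001 -1.   ] F [ 0.4  0.1 -5.7] M [ 0.01 -0.14  0.01] open 0.174 grip 59.6 q6 0.15
```

```bash
python3 -m jog '[[[-0.034,0.0035,0],-0.5,-1],[[-0.069,0.007,0],-1,-1],[[-0.104,0.011,0],-1.5,-1],[[-0.139,0.014,0],-2,-1],[[-0.173,0.018,0],-2.5,-1],[[-0.207,0.021,0],-3,-1],[[-0.236,0.025,0],-3,-1],[[-0.26,0.027,0],-3,-1]]'
python3 -c "
from h import *
go(517.5,-291,345,100.7)"
```

```text
time_s: 5.13
tcp_pos: [515.4, -213.4, 342.7]
tool_rot: [-0.003, 0.641, 0.768, -0.001]
force: [0.4, 1.2, -6.8]
opening: 0.175
grip_force: 59.6
t 5.1333 tcp [ 515.4 -213.4  342.7] yaw 100.3 shift [-0.0767 -0.0118 -0.0024] turn -0.09 tilt [-0.006  0.002 -1.   ] F [ 0.4  1.2 -6.8] M [ 0.18 -0.09  0.03] open 0.175 grip 59.6 q6 -0.59
```

```bash
python3 -m jog '[[[-0.03,-0.005,0],0,-1],[[-0.055,-0.009,0],0,-1],[[-0.068,-0.011,0],0,-1],[[-0.072,-0.012,0],0,-1],[[-0.072,-0.012,0],0,-1],[[-0.072,-0.012,0],0,-1]]'
python3 - <<'E'
from h import *
go(517.5,-291,345,100.7)
t=robot.read_camera('top');s=robot.read_camera('side')
f=lambda i,x,y,w,h,k:cv2.resize(i[y:y+h,x:x+w],None,fx=k,fy=k,interpolation=cv2.INTER_CUBIC)
cv2.imwrite('pics/z3.png',np.hstack([f(t,430,90,100,150,4),f(s,370,190,100,150,4)]))
for c in('top','side'):
  for b in('t_key','stem_tip'): print(c,b,robot.mark_of(c,b)[:5])
E
```

```text
time_s: 5.63
tcp_pos: [517.8, -283.3, 344.8]
tool_rot: [-0.002, 0.641, 0.768, 0.0]
force: [-0.0, 0.4, -6.0]
opening: 0.171
grip_force: 59.6
t 5.6333 tcp [ 517.8 -283.3  344.8] yaw 100.3 shift [-0.0075 -0.0017 -0.0002] turn -0.08 tilt [-0.003  0.002 -1.   ] F [-0.   0.4 -6. ] M [ 0.08  0.01 -0.02] open 0.171 grip 59.6 q6 -0.7
top t_key [{'location': [174.5, 225.2], 'confidence': 0.93}, {'location': [495.0, 172.7], 'confidence': 0.87}, {'location': [174.2, 166.9], 'confidence': 0.72}, {'location': [231.6, 254.5], 'confidence': 0.72}]
top stem_tip [{'location': [474.5, 178.1], 'confidence': 0.61}]
side t_key [{'location': [287.9, 167.1], 'confidence': 0.94}, {'location': [249.3, 197.5], 'confidence': 0.69}, {'location': [256.4, 175.6], 'confidence': 0.6}, {'location': [420.8, 246.9], 'confidence': 0.57}]
side stem_tip []
```

View pics/z3.png

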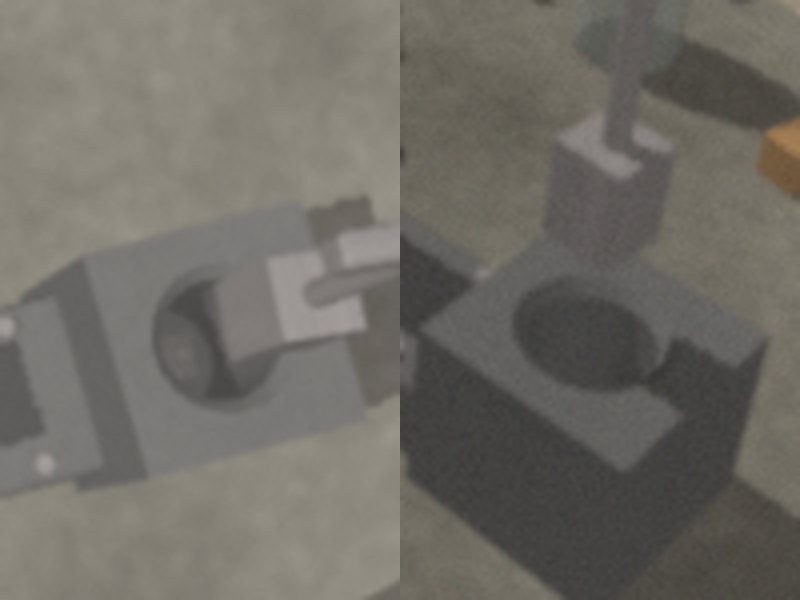

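Run:
```python
from h import *
T=lambda u,v:(430+u/4,90+v/4); S=lambda u,v:(370+(u-400)/4,190+v/4)
z=241
for n,c,P in (('top','top',[T(268,258),T(343,244),T(365,328),T(281,347)]),('side','side',[S(556,137),S(607,114),S(673,151),S(625,180)])):
    Q=np.array([onz(c,p,z) for p in P]);print(n,np.round(Q[:,:2],1).tolist(),Q.mean(0)[:2])
    for i in range(4):
        d=Q[(i+1)%4]-Q[i];print('  ',round(np.linalg.norm(d),1),round(np.degrees(np.arctan2(d[1],d[0]))%90,1))
print('tip',onz('top',T(183,355),60),onz('top',(474.5,178.1),60))
B=np.array([onz('top',T(*p),120) for p in[(84,257),(300,203),(368,420),(147,478)]]);print(B.mean(0))
B=np.array([onz('side',S(*p),120) for p in[(422,330),(628,471),(768,340)]]);print('side block',np.round(B,1).tolist(),(B[0]+B[2])/2)
print('bore side rim',onz('side',S(590,333),120), 'key bottom side', onz('side',(420.8,246.9),181),'top',onz('top',(495,172.7),181))
```

```text
top [[535.3, -260.5], [542.9, -297.7], [502.2, -306.7], [492.3, -265.3]] [ 518.166891   -282.52822515]
   37.9 11.6
   41.7 12.5
   42.6 13.4
   43.3 6.3
side [[496.2, -265.7], [529.6, -263.0], [539.0, -300.9], [504.9, -306.9]] [ 517.43697921 -284.12433471]
   33.5 4.5
   39.0 14.0
   34.6 10.0
   42.1 11.9
tip [ 516.73623535 -292.0105055    60.        ] [ 518.25285046 -289.03230073   60.        ]
[ 516.75180151 -291.65909635  120.        ]
side block [[439.1, -248.2, 120.0], [474.6, -371.8, 120.0], [593.9, -339.0, 120.0]] [ 516.50334222 -293.59524237  120.        ]
bore side rim [ 515.51357767 -291.46258366  120.        ] key bottom side [ 523.85373061 -279.47185094  181.        ] top [ 510.59065246 -283.14565033  181.        ]
```

```bash
python3 -c "
from h import *
go(516.8,-291.7,344.8,100.3)"
python3 -m jog '[[[-0.008,-0.0005,0],0,-1],[[-0.008,-0.0005,0],0,-1],[[-0.008,-0.0005,0.025],0,-1],[[-0.008,-0.0005,0.05],0,-1],[[-0.008,-0.0005,0.05],0,-1],[[-0.008,-0.0005,0.05],0,-1]]'
python3 -c "
from h import *
go(516.8,-291.7,240,100.3)"
```

```text
t 5.9333 tcp [ 518.8 -283.5  346.6] yaw 100.4 shift [-0.0077 -0.0034  0.0018] turn 0.02 tilt [ 0. -0. -1.] F [ 0.4 -0.2 -5.9] M [-0.02 -0.05  0.04] open 0.175 grip 59.6 q6 -0.7
time_s: 6.43
tcp_pos: [518.8, -292.0, 295.4]
tool_rot: [-0.002, 0.641, 0.768, -0.0]
force: [0.7, -0.7, -6.1]
opening: 0.172
grip_force: 60.0
t 6.4333 tcp [ 518.8 -292.   295.4] yaw 100.3 shift [ 0.0006 -0.0017  0.0554] turn 0.0 tilt [-0.003  0.002 -1.   ] F [ 0.7 -0.7 -6.1] M [-0.08 -0.04 -0.05] open 0.172 grip 60.0 q6 -0.71
```

```bash
python3 -m jog '[[[0,-0.001,0.015],0,-1],[[0,-0.001,0.03],0,-1],[[0,-0.001,0.045],0,-1],[[0,-0.001,0.057],0,-1],[[0,-0.001,0.062],0,-1],[[0,-0.001,0.062],0,-1]]'
python3 -c "
from h import *
go(517.8,-291.7,184,100.3)"
```

```text
time_s: 6.93
tcp_pos: [518.5, -292.5, 234.1]
tool_rot: [-0.0, 0.641, 0.768, -0.0]
force: [-0.1, -0.0, -6.6]
opening: 0.178
grip_force: 59.9
t 6.9333 tcp [ 518.5 -292.5  234.1] yaw 100.3 shift [ 0.0008 -0.0005  0.0501] turn 0.0 tilt [-0.001  0.001 -1.   ] F [-0.1 -0.  -6.6] M [0.03 0.05 0.02] open 0.178 grip 59.9 q6 -0.71
```

Clean into the bore; on over the stem in small steps.

```bash
python3 -m jog '[[[0,0,0.006],0,-1],[[0,0,0.012],0,-1],[[0,0,0.018],0,-1],[[0,0,0.024],0,-1],[[0,0,0.028],0,-1],[[0,0,0.028],0,-1]]'
python3 -c "
from h import *
go(517.8,-291.7,184,100.3)"
```

```text
time_s: 7.43
tcp_pos: [518.0, -292.1, 205.2]
tool_rot: [-0.001, 0.641, 0.768, -0.0]
force: [0.0, -0.4, -6.5]
opening: 0.178
grip_force: 59.9
t 7.4333 tcp [ 518.  -292.1  205.2] yaw 100.3 shift [ 0.0004 -0.      0.0212] turn 0.0 tilt [-0.002  0.001 -1.   ] F [ 0.  -0.4 -6.5] M [-0.01  0.02  0.04] open 0.178 grip 59.9 q6 -0.71
```

```bash
python3 -m jog '[[[0,0,0.005],0,-1],[[0,0,0.009],0,-1],[[0,0,0.013],0,-1],[[0,0,0.016],0,-1],[[0,0,0.019],0,-1],[[0,0,0.019],0,-1]]'
python3 -c "
from h import *
go(517.8,-291.7,184,100.3)"
```

```text
time_s: 7.93
tcp_pos: [518.2, -292.3, 186.7]
tool_rot: [-0.001, 0.641, 0.768, -0.0]
force: [-0.9, 1.2, -5.8]
opening: 0.172
grip_force: 59.9
t 7.9333 tcp [ 518.2 -292.3  186.7] yaw 100.3 shift [ 0.0006 -0.0003  0.0027] turn 0.01 tilt [-0.001  0.001 -1.   ] F [-0.9  1.2 -5.8] M [ 0.04 -0.01  0.01] open 0.172 grip 59.9 q6 -0.71
```

```bash
python3 -m jog '[[[0,0,0.001],0,-1],[[0,0,0.002],0,-1],[[0,0,0.003],0,-1],[[0,0,0.003],0,-1]]'
python3 -c "
from h import *
go(517.8,-291.7,184,100.3)"
```

```text
time_s: 8.27
tcp_pos: [518.5, -292.5, 184.3]
tool_rot: [-0.0, 0.641, 0.768, -0.0]
force: [0.2, 1.4, -6.1]
opening: 0.176
grip_force: 60.0
t 8.2667 tcp [ 518.5 -292.5  184.3] yaw 100.3 shift [ 0.0009 -0.0006  0.0003] turn 0.0 tilt [-0.  0. -1.] F [ 0.2  1.4 -6.1] M [-0.03  0.02 -0.02] open 0.176 grip 60.0 q6 -0.71
```

```bash
python3 -m jog '[[[0,0,0.001],0,-1],[[0,0,0.002],0,-1],[[0,0,0.002],0,-1]]'
python3 -c "
from h import *
go(517.8,-291.7,184,100.3)"
```

```text
time_s: 8.52
tcp_pos: [519.1, -292.9, 183.7]
tool_rot: [0.001, 0.641, 0.768, 0.0]
force: [-2.4, 0.6, 4.1]
opening: 0.179
grip_force: 61.5
t 8.5167 tcp [ 519.1 -292.9  183.7] yaw 100.3 shift [ 0.0014 -0.001  -0.0003] turn 0.0 tilt [ 0.001 -0.001 -1.   ] F [-2.4  0.6  4.1] M [0.24 0.5  0.06] open 0.179 grip 61.5 q6 -0.71
```

```bash
python3 -m jog '[[[0,0,-0.001],0.5,-1],[[0,0,-0.001],1.5,-1],[[0,0,-0.001],2.5,-1],[[0,0,-0.001],3.5,-1],[[0,0,-0.001],4.5,-1],[[0,0,-0.001],5.5,-1],[[0,0,-0.001],6.5,-1],[[0,0,-0.001],7.5,-1]]'
python3 -c "
from h import *
go(517.8,-291.7,184,28)"
python3 -m jog '[[[0,0,0],0.7,-1],[[0,0,0],1.5,-1],[[0,0,0],2.3,-1],[[0,0,0],3,-1],[[0,0,0],3.5,-1],[[0,0,0],4,-1],[[0,0,0],4,-1]]'
python3 -c "
from h import *
go(517.8,-291.7,184,28)"
```

```text
time_s: 9.18
tcp_pos: [518.0, -292.4, 183.9]
tool_rot: [-0.0, 0.854, 0.52, -0.0]
force: [-2.9, 1.1, 2.2]
opening: 0.176
grip_force: 61.2
t 9.1833 tcp [ 518.  -292.4  183.9] yaw 62.6 shift [ 0.0005 -0.0005 -0.0001] turn 6.92 tilt [-0.001  0.    -1.   ] F [-2.9  1.1  2.2] M [0.34 0.88 0.28] open 0.176 grip 61.2 q6 -0.06
time_s: 9.77
tcp_pos: [517.9, -292.3, 183.9]
tool_rot: [-0.0, 0.931, 0.365, -0.001]
force: [-4.1, 1.6, 2.9]
opening: 0.172
grip_force: 61.4
t 9.7667 tcp [ 517.9 -292.3  183.9] yaw 42.8 shift [ 0.0003 -0.0006 -0.0001] turn 2.95 tilt [-0.001  0.    -1.   ] F [-4.1  1.6  2.9] M [0.41 1.08 0.1 ] open 0.172 grip 61.4 q6 0.29
```

```bash
python3 -m jog '[[[0,0,0],0.5,-1],[[0,0,0],1,-1],[[0,0,0],1.5,-1],[[0,0,0],1.8,-1],[[0,0,0],1.8,-1]]'
python3 -c "
from h import *
go(517.8,-291.7,184,28)"
python3 -m jog '[[[0,0,0],0.3,-1],[[0,0,0],0.6,-1],[[0,0,0],0.8,-1],[[0,0,0],0.8,-1]]'
python3 -c "
from h import *
go(517.8,-291.7,184,28)"
```

```text
time_s: 10.18
tcp_pos: [518.0, -292.4, 183.9]
tool_rot: [-0.0, 0.957, 0.291, -0.0]
force: [-5.1, 2.0, 4.8]
opening: 0.172
grip_force: 61.7
t 10.1833 tcp [ 518.  -292.4  183.9] yaw 33.9 shift [ 0.0002 -0.0007 -0.0001] turn 1.17 tilt [-0.001  0.    -1.   ] F [-5.1  2.   4.8] M [0.56 1.22 0.18] open 0.172 grip 61.7 q6 0.45
time_s: 10.52
tcp_pos: [518.1, -292.3, 183.9]
tool_rot: [-0.0, 0.966, 0.258, -0.0]
force: [-5.7, 0.8, 6.2]
opening: 0.172
grip_force: 61.8
t 10.5167 tcp [ 518.1 -292.3  183.9] yaw 29.9 shift [ 0.0001 -0.0007 -0.0001] turn 0.38 tilt [-0.001  0.    -1.   ] F [-5.7  0.8  6.2] M [0.56 1.26 0.24] open 0.172 grip 61.8 q6 0.52
```

```bash
for i in 1 2 3; do python3 -m jog '[[[0,0,0],0.2,-1],[[0,0,0],0.4,-1],[[0,0,0],0.4,-1]]' >/dev/null
python3 -c "
from h import *
go(517.8,-291.7,184,28)"; done
```

```text
t 10.7667 tcp [ 518.1 -292.4  183.9] yaw 27.9 shift [ 0.0001 -0.0008 -0.0001] turn -0.01 tilt [-0.001  0.    -1.   ] F [-5.2  1.7  5. ] M [0.52 1.3  0.42] open 0.177 grip 61.8 q6 0.55
t 11.0167 tcp [ 518.1 -292.4  183.9] yaw 26.0 shift [ 0.0001 -0.0008 -0.0001] turn -0.4 tilt [-0.001 -0.    -1.   ] F [-5.   1.5  5.6] M [0.47 1.31 0.74] open 0.176 grip 62.3 q6 0.58
t 11.2667 tcp [ 518.2 -292.5  183.9] yaw 24.1 shift [-0.0001 -0.0009 -0.0001] turn -0.79 tilt [-0.001 -0.001 -1.   ] F [-4.6  1.5  4.2] M [0.44 1.19 1.22] open 0.178 grip 63.9 q6 0.62
```

```bash
python3 -m jog '[[[0,0,0],0.3,-1],[[0,0,0],0.3,-1],[[0,0,0],0,-1],[[0,0,0],-0.4,-1],[[0,0,0],-0.7,-1],[[0,0,0],-0.7,-1]]' 
python3 -c "
from h import *
go(517.8,-291.7,184,28)"
python3 -m jog '[[[0,0,0],-0.7,-0.5],[[0,0,0],-0.7,-0.3],[[0,0,0],-0.7,0],[[0,0,0],-0.7,0],[[0,0,0],-0.7,0],[[0,0,0],-0.7,0]]'
python3 -c "
from h import *
go(517.8,-291.7,184,28)"
```

```text
time_s: 11.77
tcp_pos: [518.3, -292.3, 184.0]
tool_rot: [-0.0, 0.971, 0.237, -0.0]
force: [-5.1, 2.9, 5.2]
opening: 0.176
grip_force: 62.0
t 11.7667 tcp [ 518.3 -292.3  184. ] yaw 27.5 shift [-0.0002 -0.0008 -0.    ] turn -0.11 tilt [-0.     0.001 -1.   ] F [-5.1  2.9  5.2] M [0.54 1.42 0.08] open 0.176 grip 62.0 q6 0.56
time_s: 12.27
tcp_pos: [518.8, -292.6, 183.5]
tool_rot: [0.0, 0.964, 0.266, 0.0]
force: [0.3, 0.8, 0.3]
opening: 0.501
grip_force: 0.0
t 12.2667 tcp [ 518.8 -292.6  183.5] yaw 30.8 shift [-0.0004 -0.0013 -0.0005] turn 0.56 tilt [ 0. -0. -1.] F [0.3 0.8 0.3] M [ 0.04 -0.04  0.03] open 0.501 grip 0.0 q6 0.5
```

```bash
python3 -m jog '[[[0,0,-0.02],0,0],[[0,0,-0.05],0,0],[[0,0,-0.09],0,0],[[0,0,-0.13],0,0],[[0,0,-0.16],0,0],[[0,0,-0.17],0,0],[[0,0,-0.17],0,0],[[0,0,-0.17],0,0]]'
python3 - <<'E'
from h import *
t=robot.read_camera('top');s=robot.read_camera('side')
f=lambda i,x,y,w,h,k:cv2.resize(i[y:y+h,x:x+w],None,fx=k,fy=k,interpolation=cv2.INTER_CUBIC)
cv2.imwrite('pics/z4.png',np.hstack([f(t,430,90,130,150,3),f(s,350,190,120,150,3)]))
E
```

```text
time_s: 12.93
tcp_pos: [518.3, -292.4, 352.9]
tool_rot: [0.0, 0.964, 0.266, 0.0]
force: [-0.5, 0.3, 0.1]
opening: 0.501
grip_force: 0.0
```

View pics/z4.png

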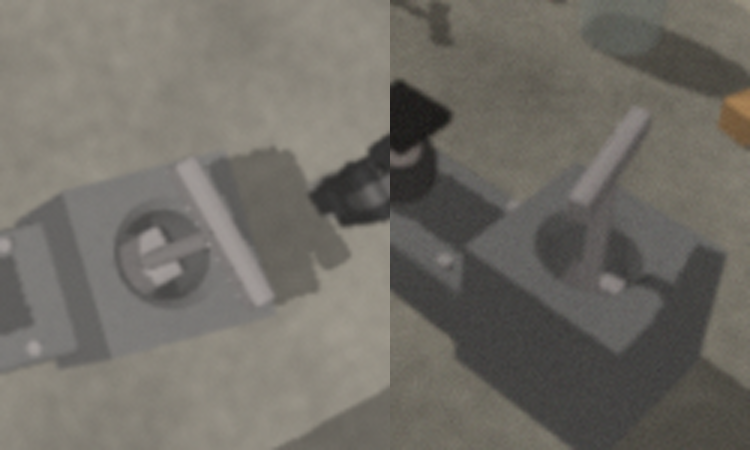

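Run:
```python
from h import *
T=lambda u,v:(430+u/3,90+v/3);S=lambda u,v:(350+(u-390)/3,190+v/3)
for c,a,b in(('top',T(190,166),T(262,300)),('side',S(641,112),S(579,196))):
    a=onz(c,a,210);b=onz(c,b,210);d=a-b
    print((a+b)/2,np.linalg.norm(d),np.degrees(np.arctan2(d[1],d[0]))%180)
print(robot.state()['force']);robot.job_done()
```

```text
[ 516.20860817 -291.06897824  210.        ] 100.40454157062615 26.893256436549493
[ 516.75113634 -291.59138904  210.        ] 100.12928931105834 27.582343372697512
[ 0.0810164  -0.96752403  0.18019629]
the job is handed in; nothing more can be done
```

The steel T-key is fully down over the stem, and I turned it clockwise until the torque climbed at the expected stop angle. I released it and left it standing upright in the shaft. The round-footed key was left in the rack, and the job was handed in after about 13 s of robot time.

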